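Put the balance's weight case away in the drawer

TASK

Put the blue calibration-weight case away: set it down gently, flat, on the green pad in the open drawer of the bench-top drawer unit, let go of it, then slide the drawer fully shut without slamming it. Leave the tip box, the bottle and the beaker where they are on the bench, and the white box lying flat in the drawer.

Things in the scene. Friction and masses are not known exactly. Their poses are not given: they have to be found in the camera images.
- case: the calibration-weight case: closed rigid blue box, 110 (its x) x 54 (its y) x 44 mm high, about 0.3 to 0.6 kg, with a thin black seam, small steel latches near the ends of its long sides, a steel disc and a white label on top; the only blue box. It lies flat on the bench, to the robot's right, long axis turned up to 0.4 rad from the world's x. It can be gripped across its 54 mm width. Origin: centre of its underside; z up.
- pad: green rubbery pad, 140 (its x) x 130 (its y) x 6 mm thick, 0.2 kg, lying loose on the drawer's floor in the left or the right half of the drawer. Origin: centre of its underside (its top is 6 mm higher); its x runs along the drawer's slide, within 0.05 rad.
- whitebox: white flat plastic box with a grey seam, 120 (its x) x 60 (its y) x 28 mm high, lying loose in the other half of the drawer, long axis along the slide. Origin: centre of its underside. It stays in the drawer.
- unit_front (a point): on the light grey bench-top drawer unit, which is fixed to the bench, 300 deep (x) x 340 wide (y) x 110 mm high, with one drawer as wide as the unit: the middle of the lower front edge, at bench height, in the plane of the drawer's front face when shut. x points from the front into the unit (away from the robot; turned up to 0.1 rad), y to its left side as the robot sees it, z up. The drawer slides along x. The unit's fixed top and sides run from 15 to 300 mm along x.
- drawer (a joint): how far the drawer is pulled out, m: 0 = fully shut (a hard stop), 0.17 to 0.20 at the start, at most 0.21. It slides along the x axis of unit_front; opening moves it to -x, towards the robot. It has about 1 N of friction and light damping, no spring or latch: it stays where it is left.
- drawer_floor (a point): moving with the drawer: the middle of the front edge of the drawer's inner floor, where the floor's surface meets the inside of the front, 22 mm above the bench; axes as unit_front's. From here the drawer is inside 255 mm long (x) and 298 mm wide (y), its sides stand 66 mm above this floor and are 6 mm thick; the front is 21 mm thick in all and stands 74 mm above this floor. The opening in the unit leaves 75 mm above this floor.
- drawer_handle (a point): moving with the drawer: middle of its handle, a level steel bar 120 mm long (along unit_front's y) and 11 mm thick, 35 mm ahead of the drawer's front panel (centre to face) and 72 mm above the bench; axes as unit_front's. Two 8 mm thick posts join it to the panel 51 mm either side of the middle. It can be pushed or gripped from above.
- tipbox: pipette-tip box, 112 (x) x 62 (y) x 44 mm, grey with an orange-brown lid: a look-alike of the case, on the bench to the robot's right; it may have changed places with the case. Leave it. Origin: centre of its underside.
- bottle: amber bottle, 64 mm across, 130 mm high, standing on the bench behind the boxes. Leave it. Origin: centre of its underside.
- beaker: clear beaker, 66 mm across, 85 mm high, standing on the bench between the drawer unit and the bottle. Leave it. Origin: centre of its underside.
There are look-alikes about, which are no part of the job. Of the things like the case, leave any that is red or yellow; of the rest the smaller one is meant.

How it is judged:
By the outcome, as a careful person would: the job done as asked, in the order asked, and still so for the second after the job is handed in, with the robot touching nothing.
It also fails if it takes over 58 s, if anything falls off the work surface, if the arm or the gripper's body presses on something with over 40 N, if the wrist force passes 120 N, or if a joint passes its speed limit or range.

ROBOT

A 6-joint arm with a two-finger parallel gripper is mounted at the origin on the work surface. World frame = base frame: x ahead of the robot, y to its left, z up, the work surface at z = 0. Lengths are in m, angles in degrees, forces in N, time in s.
With the tool pointing down it reaches from about 0.4 to 0.825 m from the base axis. Payload 7 kg.
Tool frame: the origin (TCP) lies between the finger pads; the fingertips stand 11 mm ahead of it and the grasp point (between the pads) lies 8 mm behind it (r.tcp_to_tips is the distance from the TCP to the fingertips, in m); x points along the fingers, y is the direction in which the jaws open and shut, and the axes are right-handed (so a half turn about x gives the same grasp; the last joint's range is limited). The gripper opens to 88 mm and grips with 3 to 60 N. Pads are 19 mm wide; open, the fingers measure 130 mm over their backs; the gripper's body (78 mm by 193 mm) begins 47 mm behind the grasp point.
Start: joints at [-52.019, 20.546, 0.682, 0, -70.136, -16.507], TCP at [0.247, -0.628, 0.238] pointing down, gripper open.
Joint ranges: [-176.03, 176.03], [-82.01, 121.73], [-58.28, 71.71], [-173.87, 95.51], [-174.79, -0.11], [-173.66, 173.66]. Speed limits (degrees/s): [136.94, 136.94, 172.46, 180, 180, 180].

INTERFACE

Orientations are given as [roll, pitch, yaw] about the fixed x, y, z axes, in that order (R = Rz(yaw) Ry(pitch) Rx(roll)).
In Python, from plant import r gives the robot as it stands.
- The arm moves only by the tool arm_command, never from a script. Its argument "plan" is a list of rows, each an object of numbers: "dx", "dy", "dz": the shift along the tool's x, y, z each as a share of 0.02 m, from -1 to 1; "wx", "wy", "wz": the turn, a rotation vector about the tool's x, y, z each as a share of 0.08 rad, from -1 to 1. In form: [{"dx": .., "dy": .., "dz": .., "wx": .., "wy": .., "wz": ..}, ...]. A call has 1 to 20 rows; each row shifts and turns the pose as measured when the row begins, along the tool's axes as they then stand; what a row does not reach is not made up. A row lasts 1/12 s, in which the tool goes at most 41.7 mm and 7.16 degrees, less where a joint would pass 70% of its speed; a pose out of reach is approached as far as the arm can. A call with a number of a shift or a turn outside -1 to 1 is refused whole. A call with a gripper value outside its range is refused whole. "fingers" is the closure, from -1 (fully open) to 1 (shut), so that 0 is half open, set as the call begins (left out, the last holds). The fingers move at their own pace and stop on an object; "force" is the grip in N (left out, the last holds). Time passes only in rows, so rows that do not move let the fingers close. It gives the time, the measured TCP pose, the force and the opening at its end, in the units of the state.
- r.get_state(): the state, without advancing time (a new reading comes with each control period).
- r.capture(name): name is "scene" or "top"; returns (picture, depth): 480x640x3 uint8, red, green, blue; 480x640 float32, m along the optical axis (not along the pixel's ray), 0 where there is no reading.
- r.camera_model(name): a dict with "vertical_fov" (degrees; the focal length in pixels is half the picture's height over the tangent of half this angle, whatever the lens; pixels are square), "cx", "cy" (the principal point, pixels), "dist" ([k1, k2, p1, p2, k3] as OpenCV has them; the pictures are not rectified), "R" (3x3) and "t" (3): a world point X has camera coordinates R X + t. Camera axes: x right, y down, z forward; pixel columns grow to the right and rows downward; lengths in m; the calibration is good to about 2 mm. A picture is of the moment at which its call begins. camera_model takes no time and is no camera call.
- r.close_job(): hands the job in, once; it reports no verdict.
Trained networks look in the newest picture that a camera, given by its name, has taken for a name from the list of things; names that differ only in an ending like _2 or _b are one class to them, and where a whole thing is asked for, a point or a joint stands for the part that bears it (a point fixed in the world has none). Each returns a list of dicts, best first, with "score" (0 to 1); they miss things now and then, are a little off and sometimes report something else, mostly with a low value. They report only what shows in the picture. A call takes as long as a camera call. They do not tell look-alikes from the thing itself.
- r.cut_out(camera, query): "mask" (480x640 bool, what is visible of it) and "bbox" ([left, top, width, height] in pixels, round what is visible of it).
- r.spot_point(camera, query): "centre" ([column, row] in pixels: a listed point, or the origin of a listed thing).
The state is a dict: "time_s": time; "joints": joint angles; "qd": joint speeds; "joint_torque": joint torques, N m; "tcp_pos": TCP position; "eef_rot": TCP orientation; "contact_force": force on the tool from outside, world axes, zero at the start; "moment": the same for the moment, N m; "gripper_width": finger opening in m.
Only numpy, scipy, OpenCV 4.12 (cv2) and the standard library are available. Lean on these libraries where they do the work, as an engineer would, in place of code of your own. Each camera call takes 0.05 s, during which the arm holds its last target.

## Working session

There is one attempt and no reset: what is moved stays moved. The work goes in short steps, Python scripts to look and compute and a tool call to move; the robot and the scene stay as the last step left them, time stands still between calls to the robot, and variables do not carry over. Pictures are saved under pics/ and viewed, and the job is handed in when it is done.

Besides the shell and the picture viewer there is one more tool, called after "Call:" as name(argument=value, ...) on one line, values as JSON. arm_command: Moves the arm, as the interface text tells. Shift numbers are shares of 0.02 m and turn numbers shares of 0.08 rad, none past 1 either way. Its arguments: {"type":"object","properties":{"plan":{"type":"array","items":{"type":"object","properties":{"dx":{"type":"number"},"dy":{"type":"number"},"dz":{"type":"number"},"wx":{"type":"number"},"wy":{"type":"number"},"wz":{"type":"number"}}}},"fingers":{"type":"number"},"force":{"type":"number"}},"required":["plan"]}

```bash
mkdir -p pics; ls; cat > h.py <<'E'
import numpy as np, cv2
from plant import r
def save(n,f):
    p,d=r.capture(n); cv2.imwrite(f'pics/{f}.png',p[:,:,::-1]); np.savez(f'pics/{f}.npz',p=p,d=d); return p,d
def K(n):
    m=r.camera_model(n); f=240/np.tan(np.radians(m['vertical_fov'])/2)
    return np.array([[f,0,m['cx']],[0,f,m['cy']],[0,0,1]]),np.array(m['dist'],float),np.array(m['R']),np.array(m['t'])
def cloud(n,d):
    k,di,R,t=K(n); v,u=np.mgrid[0:480,0:640]
    q=cv2.undistortPoints(np.stack([u,v],-1).reshape(-1,1,2).astype(float),k,di).reshape(480,640,2)
    c=np.dstack([q*d[...,None],d]); return (c-t)@R
def proj(n,X):
    k,di,R,t=K(n); return cv2.projectPoints(np.atleast_2d(X).astype(float),cv2.Rodrigues(R)[0],t.astype(float),k,di)[0].reshape(-1,2)
def onplane(n,uv,z):
    k,di,R,t=K(n); q=cv2.undistortPoints(np.array(uv,float).reshape(-1,1,2),k,di).reshape(-1,2)
    o=-R.T@t; w=np.c_[q,np.ones(len(q))]@R; return o+w*((z-o[2])/w[:,2])[:,None]
E
python3 - <<'E'
from h import *
for n in('scene','top'):
    p,d=save(n,n+'0'); k,di,R,t=K(n); print(n,k[0,0],di,'pos',-R.T@t,'fwd',R[2],(d>0).mean())
print(r.get_state())
E
```

```text
pics
scene 470.2931825266874 [-0.10097092  0.          0.          0.          0.        ] pos [1.30210121 0.35287158 0.68744702] fwd [-0.70015504 -0.45228266 -0.5524702 ] 0.9960123697916666
top 593.1811756335317 [-0.15533931  0.          0.          0.          0.        ] pos [ 0.3038059  -0.13529709  1.64021708] fwd [ 0.14559817  0.00653188 -0.98932225] 0.9959635416666667
{'time_s': 0.1, 'joints': array([-5.20179108e+01,  2.05867775e+01,  6.39048389e-01, -1.83605045e-02,
       -7.01346915e+01, -1.65074193e+01]), 'qd': array([ 0.00825565, -0.05179464,  0.09458232,  0.06746769,  0.0059919 ,
       -0.02852381]), 'joint_torque': array([-2.15416549e-03, -5.84163165e+01,  2.93753135e+01,  7.01555416e+00,
        1.01792993e-02, -6.19488196e-05]), 'tcp_pos': array([ 0.24694493, -0.62775863,  0.23672083]), 'eef_rot': array([ 94.68064854,  89.91579081, 116.14906693]), 'contact_force': array([-0.86286123, -0.85877709,  0.75943441]), 'moment': array([-0.03613049, -0.01490703,  0.0091477 ]), 'gripper_width': 0.0876927426830337}
```

View pics/top0.png

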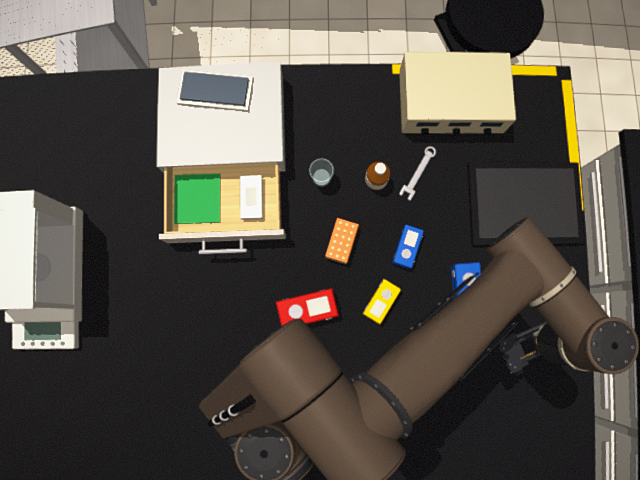

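View pics/scene0.png

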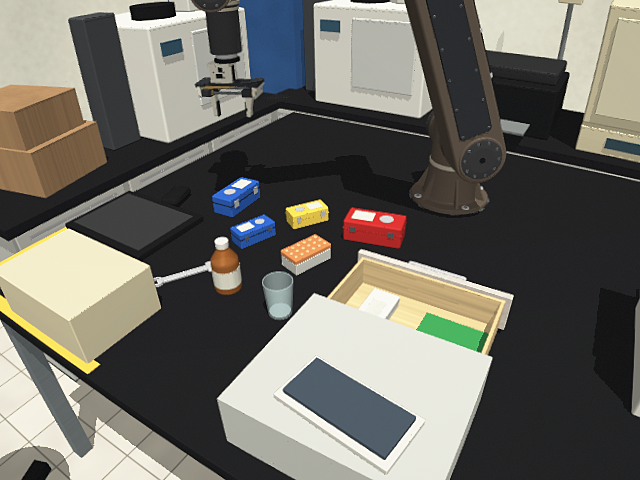

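The top view shows the green pad (198,198) in the left half of the drawer and the white box (251,196) in the right. There are two blue cases, at (408,246) and (466,278, partly under the arm), plus red and yellow ones and the orange tip box (342,241). I'll measure both blue ones to find the smaller.

```bash
cat > m.py <<'E'
from h import *
def rects(f,which):
    for n in which:
        z=np.load(f'pics/{f[n]}.npz'); p,d=z['p'],z['d']; P=cloud(n,d); hsv=cv2.cvtColor(p,cv2.COLOR_RGB2HSV)
        b=((hsv[...,0]>100)&(hsv[...,0]<130)&(hsv[...,1]>120)&(hsv[...,2]>50)).astype(np.uint8)
        b=cv2.morphologyEx(b,cv2.MORPH_CLOSE,np.ones((9,9)))
        N,l,s,c=cv2.connectedComponentsWithStats(b)
        for i in range(1,N):
            if s[i,4]<150: continue
            q=P[(l==i)]; q=q[(q[:,0]<1.2)&(q[:,2]<0.1)&(q[:,2]>-.02)]
            if len(q)<100: continue
            zt=np.percentile(q[:,2],90); t=q[q[:,2]>zt-.006]
            re=cv2.minAreaRect(t[:,:2].astype(np.float32)); print(n,c[i].round(),'ztop',zt.round(4),'rect',np.round(re[0],4),np.round(re[1],4),re[2])
E
python3 - <<'E'
from m import *
rects({'top':'top0','scene':'scene0'},('top','scene'))
for n in ('top','scene'):
    for q in('case','tipbox','pad','whitebox','bottle','beaker','drawer_handle'):
        for o in r.cut_out(n,q)[:3]: print(n,q,round(o['score'],2),o['bbox'])
for q in('unit_front','drawer_floor','drawer_handle','pad','case','whitebox'):
    for n in ('top','scene'):
        for o in r.spot_point(n,q)[:3]: print(n,q,round(o['score'],2),np.round(o['centre'],1))
E
```

```text
top [407. 248.] ztop 0.0476 rect [ 0.4996 -0.3672] [0.0546 0.1089] 70.32483673095703
top [463. 275.] ztop 0.0608 rect [ 0.4089 -0.5246] [0.0802 0.0703] 4.637435436248779
scene [276.  43.] ztop 0.0903 rect [-0.7816 -1.2462] [0.0896 0.3216] 13.398758888244629
scene [243. 212.] ztop 0.0597 rect [ 0.378  -0.5293] [0.1488 0.0742] 2.753711223602295
top case 0.98 [394.5, 227.1, 26.8, 40.5]
top case 0.8 [363.4, 282.2, 37.1, 43.0]
top case 0.69 [277.4, 289.8, 61.5, 31.7]
top tipbox 0.55 [326.4, 215.6, 33.8, 48.7]
top tipbox 0.51 [305.1, 157.8, 27.6, 28.4]
top pad 0.56 [173.3, 173.2, 47.3, 52.2]
top whitebox 0.81 [241.9, 171.9, 22.9, 45.9]
top bottle 0.88 [366.0, 162.1, 19.8, 27.6]
top beaker 0.63 [306.6, 161.3, 26.8, 26.4]
top drawer_handle 0.89 [158.8, 165.6, 121.9, 87.8]
scene case 0.73 [286.1, 200.2, 43.7, 29.5]
scene case 0.68 [342.8, 206.6, 65.6, 41.2]
scene case 0.61 [232.5, 214.1, 43.6, 32.7]
scene tipbox 0.84 [279.8, 233.2, 52.8, 39.4]
scene tipbox 0.44 [360.1, 287.6, 37.8, 33.0]
scene pad 0.73 [416.3, 314.2, 72.5, 42.1]
scene whitebox 0.64 [360.3, 289.0, 38.0, 33.6]
scene bottle 0.9 [209.5, 235.9, 34.0, 58.3]
scene beaker 0.6 [330.2, 246.0, 180.6, 109.8]
scene beaker 0.59 [262.7, 270.7, 30.0, 48.8]
scene drawer_handle 0.82 [331.2, 246.9, 180.5, 106.2]
top unit_front 0.61 [224.6 176.7]
scene drawer_floor 0.59 [424.2 304.6]
scene drawer_floor 0.46 [253.  234.1]
top drawer_handle 0.89 [220.9 249.3]
top drawer_handle 0.43 [319.5 176.5]
scene drawer_handle 0.84 [434.6 265.3]
top pad 0.8 [199.3 196.5]
scene pad 0.61 [445.6 345.6]
top case 0.88 [378.2 300.6]
top case 0.66 [310.5 307.7]
top case 0.61 [462.6 291.9]
scene case 0.94 [255.  234.9]
scene case 0.76 [302.4 220.2]
scene case 0.76 [372. 238.]
top whitebox 0.74 [251.1 197.5]
top whitebox 0.67 [226.6 231.4]
scene whitebox 0.86 [373.4 315.6]
```

```bash
python3 - <<'E'
from h import *
z=np.load('pics/top0.npz'); p,d=z['p'],z['d']; P=cloud('top',d); hsv=cv2.cvtColor(p,cv2.COLOR_RGB2HSV)
def rect(m,name):
    q=P[m]; re=cv2.minAreaRect(q[:,:2].astype(np.float32)); print(name,len(q),'z',np.median(q[:,2]).round(4),np.round(re[0],4),np.round(re[1],4),round(re[2],2))
g=(hsv[...,0]>50)&(hsv[...,0]<75)&(hsv[...,1]>150); rect(g,'green')
u=np.zeros((480,640),bool); u[60:260,150:292]=1
H=P[...,2]
rect(u&(H>.105)&(H<.125),'unit top')
mm=u&(H>.105)&(H<.13)
top=np.median(H[mm]); print('ztop',top)
fr=[(P[mm][P[mm][:,1].round(2)==y][:,0].min().round(4),y) for y in (.15,.1,.05,.0,-.05)]
print(fr)
# drawer front panel top z~.096, sides z .088
u2=np.zeros_like(u); u2[225:246,150:292]=1
m=u2&(H>.085)&(H<.105); rect(m,'panel')
u3=np.zeros_like(u); u3[236:260,195:252]=1
m=u3&(H>.055)&(H<.09)&(P[...,0]<.555); rect(m,'handle')
u4=np.zeros_like(u); u4[165:225,236:268]=1
m=u4&(H>.042)&(H<.065); rect(m,'white')
for row in (180,195,210): print([tuple(P[row,c].round(3)) for c in range(158,292,6)])
print('tri', [ (n,proj(n,[[.4996,-.3672,.044]])) for n in('top','scene')])
E
python3 - <<'E'
import cv2
p=cv2.imread('pics/top0.png'); c=cv2.resize(p[155:260,150:295],None,fx=5,fy=5,interpolation=cv2.INTER_CUBIC); cv2.imwrite('pics/crop0.png',c)
E
```

```text
green 2149 z 0.0285 [ 0.8277 -0.3304] [1.7338 1.5501] 79.91
unit top 9692 z 0.1109 [0.765  0.1413] [0.4831 0.3412] 1.29
ztop 0.11117517361979486Traceback (most recent call last):
  File "<stdin>", line 11, in <module>
    return umr_minimum(a, axis, None, out, keepdims, initial, where)
ValueError: zero-size array to reduction operation minimum which has no identity
```

View pics/crop0.png

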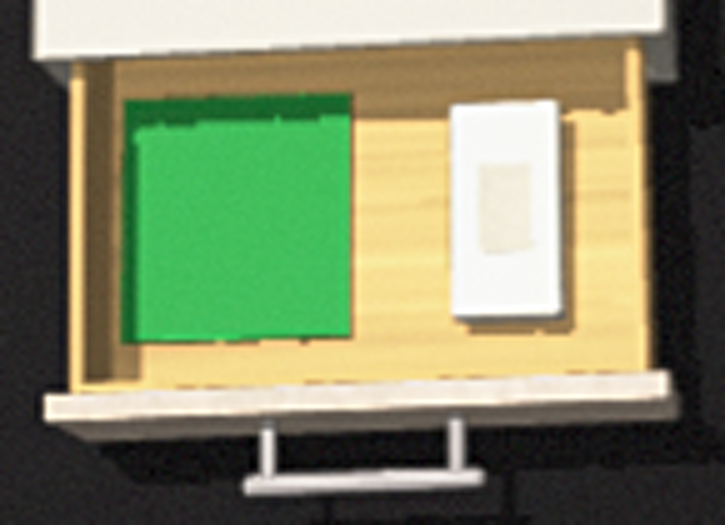

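```bash
python3 - <<'E'
from h import *
z=np.load('pics/top0.npz'); p,d=z['p'],z['d']; P=cloud('top',d); hsv=cv2.cvtColor(p,cv2.COLOR_RGB2HSV)
H=P[...,2]
def rect(m,name,er=0):
    m=m.astype(np.uint8)
    N,l,s,c=cv2.connectedComponentsWithStats(m); i=1+np.argmax(s[1:,4]); q=P[l==i]
    re=cv2.minAreaRect(q[:,:2].astype(np.float32)); print(name,len(q),'z',np.median(q[:,2]).round(4),np.round(re[0],4),np.round(re[1],4),round(re[2],2))
    return q
def box(a,b,c,e):
    u=np.zeros((480,640),bool); u[a:b,c:e]=1; return u
g=(hsv[...,0]>50)&(hsv[...,0]<75)&(hsv[...,1]>150)&box(165,230,165,225); rect(g,'green')
q=rect(box(60,260,150,292)&(H>.107)&(H<.119),'unit top')
for y in np.arange(-.0,.3,.04):
    s=q[abs(q[:,1]-y)<.006]; 
    if len(s): print(round(y,2),s[:,0].min().round(4))
rect(box(225,246,150,292)&(H>.089)&(H<.105),'panel')
rect(box(238,260,195,252)&(H>.055)&(H<.085)&(hsv[...,2]>90),'handle')
rect(box(165,225,236,268)&(H>.042)&(H<.065),'white')
print([tuple(P[195,c].round(3)) for c in range(160,288,6)])
E
```

```text
green 2113 z 0.0286 [0.4842 0.1026] [0.5705 0.1761] 35.67
unit top 8112 z 0.1111 [0.8604 0.1433] [0.289  0.3412] 1.5
-0.0 0.7214
0.04 0.7218
0.08 0.7212
0.12 0.7197
0.16 0.716
0.2 0.7156
0.24 0.7159
0.28 0.7126
panel 808 z 0.0967 [0.5325 0.1351] [0.025  0.3324] 0.64
handle 296 z 0.0753 [0.5029 0.139 ] [0.0419 0.1374] 1.26
white 906 z 0.0501 [0.6409 0.0614] [0.1212 0.0588] 0.14
[(np.float64(0.661), np.float64(0.331), np.float64(-0.007)), (np.float64(0.64), np.float64(0.288), np.float64(0.087)), (np.float64(0.652), np.float64(0.286), np.float64(0.028)), (np.float64(0.651), np.float64(0.268), np.float64(0.031)), (np.float64(0.651), np.float64(0.251), np.float64(0.03)), (np.float64(0.652), np.float64(0.236), np.float64(0.024)), (np.float64(0.652), np.float64(0.219), np.float64(0.023)), (np.float64(0.652), np.float64(0.202), np.float64(0.022)), (np.float64(0.651), np.float64(0.184), np.float64(0.026)), (np.float64(0.65), np.float64(0.166), np.float64(0.031)), (np.float64(0.652), np.float64(0.152), np.float64(0.019)), (np.float64(0.651), np.float64(0.134), np.float64(0.023)), (np.float64(0.652), np.float64(0.118), np.float64(0.018)), (np.float64(0.65), np.float64(0.1), np.float64(0.026)), (np.float64(0.644), np.float64(0.079), np.float64(0.051)), (np.float64(0.644), np.float64(0.063), np.float64(0.052)), (np.float64(0.644), np.float64(0.046), np.float64(0.051)), (np.float64(0.65), np.float64(0.033), np.float64(0.021)), (np.float64(0.649), np.float64(0.016), np.float64(0.024)), (np.float64(0.65), np.float64(-0.001), np.float64(0.021)), (np.float64(0.654), np.float64(-0.016), np.float64(0.0)), (np.float64(0.655), np.float64(-0.033), np.float64(-0.008))]
```

```bash
python3 - <<'E'
from h import *
from scipy.spatial.transform import Rotation as Ro
uv=[(174.8,174.2),(220.4,173.6),(220.4,222.6),(174.8,223.2)]
q=onplane('top',uv,.028); print('pad',q.round(4),q.mean(0).round(4), np.linalg.norm(np.diff(q,axis=0),axis=1).round(3))
# drawer panel top front/back edges z .096
e=onplane('top',[(159,155+397/5),(284,155+372/5),(159.2,155+418/5),(284,155+392/5)],.096); print('panel top corners',e.round(4))
e=onplane('top',[(150+246/5,155+485/5),(150+484/5,155+476/5)],.072); print('handle ends',e.round(4))
e=onplane('top',[(156.8,155+60/5),(282.6,155+33/5)],.110); print('unit front top',e.round(4))
s=r.get_state(); R=Ro.from_euler('xyz',s['eef_rot'],degrees=True).as_matrix(); print(R.round(3),s['time_s'])
# case: orientation
z=np.load('pics/top0.npz'); P=cloud('top',z['d']); 
print(proj('scene',q).round())
q=proj('top',[[.4996,-.3672,.044]]); print(q, r.r_tips if hasattr(r,'r_tips') else '', r.tcp_to_tips)
E
python3 - <<'E'
import cv2
p=cv2.imread('pics/top0.png'); c=cv2.resize(p[205:335,320:490],None,fx=4,fy=4,interpolation=cv2.INTER_CUBIC); cv2.imwrite('pics/crop1.png',c)
E
```

```text
pad [[0.7123 0.2802 0.028 ]
 [0.7116 0.1499 0.028 ]
 [0.572  0.1475 0.028 ]
 [0.572  0.276  0.028 ]] [0.642  0.2134 0.028 ] [0.13  0.14  0.129]
panel top corners [[ 0.5309  0.301   0.096 ]
 [ 0.5405 -0.0336  0.096 ]
 [ 0.5196  0.3001  0.096 ]
 [ 0.5298 -0.0336  0.096 ]]
handle ends [[0.4855 0.1961 0.072 ]
 [0.4892 0.0676 0.072 ]]
unit front top [[ 0.7125  0.3094  0.11  ]
 [ 0.7211 -0.0309  0.11  ]]
[[ 0.    -0.366  0.931]
 [-0.     0.931  0.366]
 [-1.    -0.     0.   ]] 1.4
[[468. 384.]
 [401. 356.]
 [427. 312.]
 [488. 334.]]
[[408.10436158 245.77880125]]  0.011
```

View pics/crop1.png

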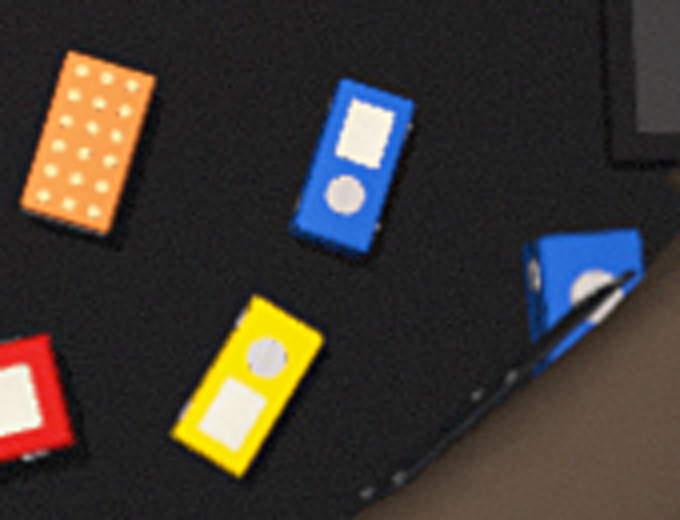

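```bash
cat > fit.py <<'E'
from h import *
from scipy.optimize import minimize
def sil(n,x,y,a,z0,dim,S=4):
    L,W,Hh=dim; c,s=np.cos(a),np.sin(a)
    X=[[x+c*i*L/2-s*j*W/2,y+s*i*L/2+c*j*W/2,z0+k*Hh] for i in(-1,1) for j in(-1,1) for k in(0,1)]
    h=cv2.convexHull(proj(n,X).astype(np.float32)); m=np.zeros((480*S,640*S),np.uint8)
    cv2.fillConvexPoly(m,np.round((h*S+S/2)*16).astype(np.int32),1,shift=4); return m
def bluemask(p,box):
    hsv=cv2.cvtColor(p,cv2.COLOR_RGB2HSV); a,b,c,e=box; u=np.zeros((480,640),np.uint8)
    u[a:b,c:e]=((hsv[...,0]>100)&(hsv[...,0]<130)&(hsv[...,1]>110)&(hsv[...,2]>35))[a:b,c:e]
    N,l,s,_=cv2.connectedComponentsWithStats(u); u=(l==1+np.argmax(s[1:,4])).astype(np.uint8)
    cs,_=cv2.findContours(u,cv2.RETR_EXTERNAL,cv2.CHAIN_APPROX_NONE); h=cv2.convexHull(np.vstack(cs)); m=np.zeros_like(u); cv2.fillConvexPoly(m,h,1); return m
def fit(views,x0,z0=0,dim=(.11,.054,.044)):
    M={n:cv2.resize(m,None,fx=4,fy=4,interpolation=cv2.INTER_NEAREST) for n,m in views.items()}
    def f(v):
        t=0
        for n in M:
            s=sil(n,v[0]/100,v[1]/100,v[2]/10,z0,dim); t+=1-(s&M[n]).sum()/(s|M[n]).sum()
        return t
    x=np.array(x0)*[100,100,10]
    o=minimize(f,x,method='Nelder-Mead',options=dict(initial_simplex=[x,x+[.6,0,0],x+[0,.6,0],x+[0,0,.8]],xatol=.01,fatol=1e-4))
    return o.x/[100,100,10],o.fun
E
python3 - <<'E'
from fit import *
T=np.load('pics/top0.npz')['p'];S=np.load('pics/scene0.npz')['p']
a=bluemask(T,(220,275,385,430));b=bluemask(S,(208,252,225,282))
print(a.sum(),b.sum())
for v in ({'top':a},{'scene':b},{'top':a,'scene':b}):
    x,f=fit(v,(.4996,-.3672,-.344)); print(list(v),x.round(4),np.degrees(x[2]).round(2),round(f,4))
E
```

```text
956 1088
['top'] [ 0.5009 -0.3687 -0.3302] -18.92 0.0655
['scene'] [ 0.4947 -0.3749 -0.3231] -18.52 0.033
['top', 'scene'] [ 0.5    -0.3696 -0.3272] -18.75 0.2002
```

Call:
arm_command(plan=[{"wx": 1},{"wx": 1},{"wx": 1},{"wx": 1},{"wx": 1},{"wx": 1},{"wx": 1},{"wx": 1},{"wx": 0.8},{}], fingers=-1)

```text
schema error: expected keys dx, dy, dz, wx, wy, wz
```

```bash
cat > go.py <<'E'
import sys
from h import *
from scipy.spatial.transform import Rotation as Ro
def go(x,y,z,yaw):  # yaw = direction of tool z (deg); tool x down
    s=r.get_state(); R=Ro.from_euler('xyz',s['eef_rot'],degrees=True).as_matrix(); p=s['tcp_pos']
    D=R.T@(np.array([x,y,z])-p); a=np.radians(yaw); zt=np.array([np.cos(a),np.sin(a),0]); xt=np.array([0,0,-1.]); Rd=np.c_[xt,np.cross(zt,xt),zt]
    w=Ro.from_matrix(R.T@Rd).as_rotvec()
    print('t',round(s['time_s'],2),'tcp',p.round(4),'yaw',np.degrees(np.arctan2(R[1,2],R[0,2])).round(2),'tilt',np.degrees(np.arccos(-R[2,0])).round(2),'F',s['contact_force'].round(1),'w',round(s['gripper_width'],4),'J',s['joints'].round(0))
    print('shift units',(D/.02).round(2),'turn units',(w/.08).round(2))
if __name__=='__main__': go(*map(float,sys.argv[1:]))
E
python3 go.py .499 -.369 .15 -18.8
```

```text
t 1.4 tcp [ 0.2471 -0.6281  0.2376] yaw 21.47 tilt 0.0 F [-0.  -0.  -0.3] w 0.0875 J [-52.  21.   1.  -0. -70. -17.]
shift units [ 4.38  7.45 16.46] turn units [8.79 0.   0.  ]
```

Call:
arm_command(plan=[{"dx": 0,"dy": 0,"dz": 0,"wx": 1,"wy": 0,"wz": 0},{"dx": 0,"dy": 0,"dz": 0,"wx": 1,"wy": 0,"wz": 0},{"dx": 0,"dy": 0,"dz": 0,"wx": 1,"wy": 0,"wz": 0},{"dx": 0,"dy": 0,"dz": 0,"wx": 1,"wy": 0,"wz": 0},{"dx": 0,"dy": 0,"dz": 0,"wx": 1,"wy": 0,"wz": 0},{"dx": 0,"dy": 0,"dz": 0,"wx": 1,"wy": 0,"wz": 0},{"dx": 0,"dy": 0,"dz": 0,"wx": 1,"wy": 0,"wz": 0},{"dx": 0,"dy": 0,"dz": 0,"wx": 1,"wy": 0,"wz": 0},{"dx": 0,"dy": 0,"dz": 0,"wx": 0.8,"wy": 0,"wz": 0}], fingers=-1)

```text
time_s: 2.15
tcp_pos: [0.2471, -0.6282, 0.2376]
eef_rot: [-78.7, 90.0, -99.3]
contact_force: [-0.1, 0.0, 0.1]
gripper_width: 0.0876
```

```bash
python3 go.py .499 -.369 .15 -18.8
```

```text
t 2.15 tcp [ 0.2471 -0.6282  0.2376] yaw -20.65 tilt 0.0 F [-0.1  0.   0.1] w 0.0876 J [-52.  21.   1.   0. -70. -59.]
shift units [ 4.38 16.57  7.22] turn units [-0.4  0.   0. ]
```

Call:
arm_command(plan=[{"dx": 0.1,"dy": 0.9,"dz": 0.4,"wx": -0.4,"wy": 0,"wz": 0},{"dx": 0.2,"dy": 0.9,"dz": 0.4,"wx": 0,"wy": 0,"wz": 0},{"dx": 0.2,"dy": 0.9,"dz": 0.4,"wx": 0,"wy": 0,"wz": 0},{"dx": 0.2,"dy": 0.9,"dz": 0.4,"wx": 0,"wy": 0,"wz": 0},{"dx": 0.2,"dy": 0.9,"dz": 0.4,"wx": 0,"wy": 0,"wz": 0},{"dx": 0.2,"dy": 0.9,"dz": 0.4,"wx": 0,"wy": 0,"wz": 0},{"dx": 0.2,"dy": 0.9,"dz": 0.4,"wx": 0,"wy": 0,"wz": 0},{"dx": 0.2,"dy": 0.9,"dz": 0.4,"wx": 0,"wy": 0,"wz": 0},{"dx": 0.2,"dy": 0.9,"dz": 0.4,"wx": 0,"wy": 0,"wz": 0},{"dx": 0.2,"dy": 0.9,"dz": 0.4,"wx": 0,"wy": 0,"wz": 0},{"dx": 0.2,"dy": 0.9,"dz": 0.4,"wx": 0,"wy": 0,"wz": 0},{"dx": 0.2,"dy": 0.9,"dz": 0.4,"wx": 0,"wy": 0,"wz": 0},{"dx": 0.2,"dy": 0.9,"dz": 0.4,"wx": 0,"wy": 0,"wz": 0},{"dx": 0.2,"dy": 0.9,"dz": 0.4,"wx": 0,"wy": 0,"wz": 0},{"dx": 0.2,"dy": 0.9,"dz": 0.4,"wx": 0,"wy": 0,"wz": 0},{"dx": 0.2,"dy": 0.9,"dz": 0.4,"wx": 0,"wy": 0,"wz": 0},{"dx": 0.2,"dy": 0.6,"dz": 0.3,"wx": 0,"wy": 0,"wz": 0}])

```text
time_s: 3.57
tcp_pos: [0.4807, -0.381, 0.1704]
eef_rot: [-32.4, 89.7, -51.7]
contact_force: [-0.2, -0.0, -0.5]
gripper_width: 0.0877
```

```bash
python3 go.py .499 -.369 .13 -18.8; python3 - <<'E'
from h import *
save('top','top1');save('scene','scene1')
a=cv2.imread('pics/top1.png')[170:320,320:520];b=cv2.imread('pics/scene1.png')[130:330,150:420]
cv2.imwrite('pics/c2.png',np.hstack([cv2.resize(a,(400,300)),cv2.resize(b,(400,300))]))
E
```

```text
t 3.57 tcp [ 0.4807 -0.381   0.1704] yaw -19.33 tilt 0.27 F [-0.2 -0.  -0.5] w 0.0877 J [-20.  18. -13.   0. -59. -89.]
shift units [2.02 0.87 0.66] turn units [-0.11  0.05  0.03]
```

View pics/c2.png

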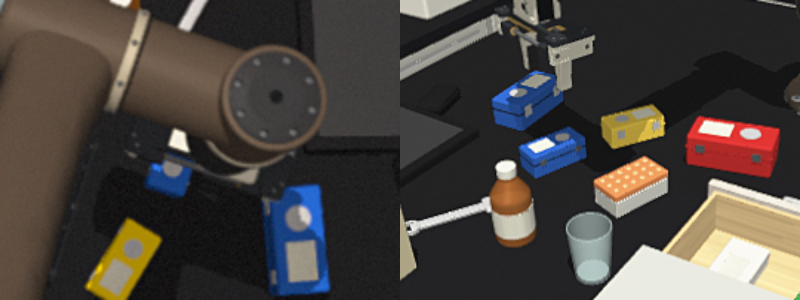

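Call:
arm_command(plan=[{"dx": 0.5,"dy": 0.5,"dz": 0.4,"wx": -0.1,"wy": 0,"wz": 0},{"dx": 0.8,"dy": 0.3,"dz": 0.25,"wx": 0,"wy": 0,"wz": 0},{"dx": 0.8,"dy": 0,"dz": 0,"wx": 0,"wy": 0,"wz": 0},{"dx": 0.8,"dy": 0,"dz": 0,"wx": 0,"wy": 0,"wz": 0},{"dx": 0.8,"dy": 0,"dz": 0,"wx": 0,"wy": 0,"wz": 0},{"dx": 0.4,"dy": 0,"dz": 0,"wx": 0,"wy": 0,"wz": 0},{"dx": 0,"dy": 0,"dz": 0,"wx": 0,"wy": 0,"wz": 0}])

```text
time_s: 4.25
tcp_pos: [0.5004, -0.3717, 0.0846]
eef_rot: [-27.7, 89.6, -46.4]
contact_force: [-0.5, 0.3, 0.1]
gripper_width: 0.0879
```

```bash
python3 go.py .499 -.369 .022 -18.8
```

```text
t 4.25 tcp [ 0.5004 -0.3717  0.0846] yaw -18.74 tilt 0.41 F [-0.5  0.3  0.1] w 0.0879 J [-19.  23. -17.   0. -49. -90.]
shift units [ 3.13  0.11 -0.13] turn units [0.01 0.08 0.04]
```

Call:
arm_command(plan=[{"dx": 0.6,"dy": 0.1,"dz": -0.1,"wx": 0,"wy": 0.08,"wz": 0.04},{"dx": 0.6,"dy": 0,"dz": 0,"wx": 0,"wy": 0,"wz": 0},{"dx": 0.6,"dy": 0,"dz": 0,"wx": 0,"wy": 0,"wz": 0},{"dx": 0.6,"dy": 0,"dz": 0,"wx": 0,"wy": 0,"wz": 0},{"dx": 0.4,"dy": 0,"dz": 0,"wx": 0,"wy": 0,"wz": 0},{"dx": 0.2,"dy": 0,"dz": 0,"wx": 0,"wy": 0,"wz": 0},{"dx": 0,"dy": 0,"dz": 0,"wx": 0,"wy": 0,"wz": 0}])

```text
time_s: 4.83
tcp_pos: [0.5002, -0.3707, 0.0213]
eef_rot: [-4.5, 89.8, -23.3]
contact_force: [-0.0, 1.2, 0.5]
gripper_width: 0.0877
```

```bash
python3 go.py .499 -.369 .022 -18.8; python3 - <<'E'
from h import *
save('scene','scene2')
b=cv2.imread('pics/scene2.png')[150:300,170:370]
cv2.imwrite('pics/c3.png',cv2.resize(b,(800,600),interpolation=cv2.INTER_CUBIC))
E
```

```text
t 4.83 tcp [ 0.5002 -0.3707  0.0213] yaw -18.8 tilt 0.16 F [-0.   1.2  0.5] w 0.0877 J [-19.  28. -20.   0. -42. -90.]
shift units [-0.04  0.06 -0.08] turn units [0.   0.03 0.  ]
```

View pics/c3.png

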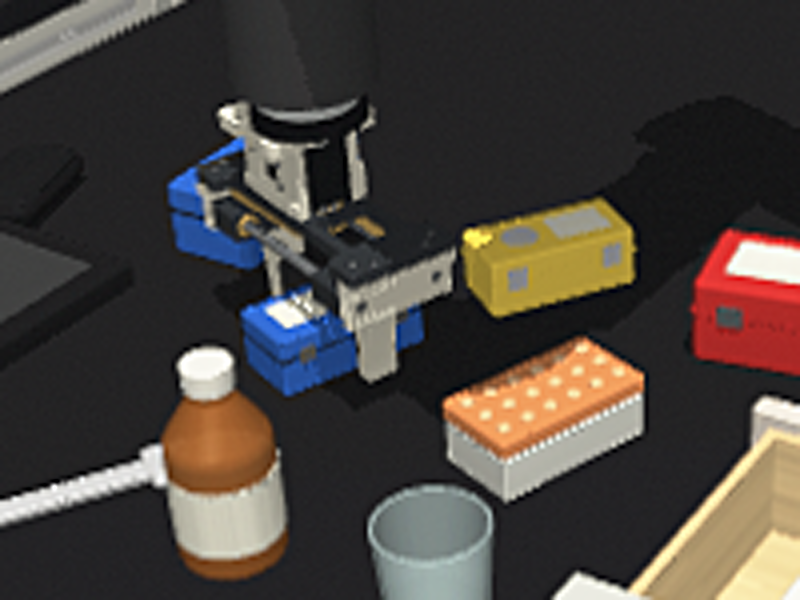

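The jaws straddle the small blue case (zoom view: near finger at (378,340)), about mid-length, and nothing else is touched. Closing now.

Call:
arm_command(plan=[{"dx": 0,"dy": 0,"dz": 0,"wx": 0,"wy": 0,"wz": 0},{"dx": 0,"dy": 0,"dz": 0,"wx": 0,"wy": 0,"wz": 0},{"dx": 0,"dy": 0,"dz": 0,"wx": 0,"wy": 0,"wz": 0},{"dx": 0,"dy": 0,"dz": 0,"wx": 0,"wy": 0,"wz": 0},{"dx": 0,"dy": 0,"dz": 0,"wx": 0,"wy": 0,"wz": 0},{"dx": 0,"dy": 0,"dz": 0,"wx": 0,"wy": 0,"wz": 0},{"dx": 0,"dy": 0,"dz": 0,"wx": 0,"wy": 0,"wz": 0},{"dx": 0,"dy": 0,"dz": 0,"wx": 0,"wy": 0,"wz": 0}], fingers=1, force=30)

```text
time_s: 5.55
tcp_pos: [0.502, -0.3715, 0.0247]
eef_rot: [-4.3, 89.5, -23.0]
contact_force: [0.8, -1.1, -1.7]
gripper_width: 0.0542
```

```bash
python3 go.py .5 -.37 .2 -18.8
```

```text
t 5.55 tcp [ 0.502  -0.3715  0.0247] yaw -18.78 tilt 0.45 F [ 0.8 -1.1 -1.7] w 0.0542 J [-19.  27. -20.   0. -42. -90.]
shift units [-8.77  0.03 -0.05] turn units [0.01 0.1  0.01]
```

Call:
arm_command(plan=[{"dx": -0.3,"dy": 0,"dz": 0,"wx": 0,"wy": 0.1,"wz": 0},{"dx": -0.6,"dy": 0,"dz": 0,"wx": 0,"wy": 0,"wz": 0},{"dx": -0.8,"dy": 0,"dz": 0,"wx": 0,"wy": 0,"wz": 0},{"dx": -0.8,"dy": 0,"dz": 0,"wx": 0,"wy": 0,"wz": 0},{"dx": -0.8,"dy": 0,"dz": 0,"wx": 0,"wy": 0,"wz": 0},{"dx": -0.8,"dy": 0,"dz": 0,"wx": 0,"wy": 0,"wz": 0},{"dx": -0.8,"dy": 0,"dz": 0,"wx": 0,"wy": 0,"wz": 0},{"dx": -0.8,"dy": 0,"dz": 0,"wx": 0,"wy": 0,"wz": 0},{"dx": -0.8,"dy": 0,"dz": 0,"wx": 0,"wy": 0,"wz": 0},{"dx": -0.8,"dy": 0,"dz": 0,"wx": 0,"wy": 0,"wz": 0},{"dx": -0.6,"dy": 0,"dz": 0,"wx": 0,"wy": 0,"wz": 0},{"dx": -0.3,"dy": 0,"dz": 0,"wx": 0,"wy": 0,"wz": 0}])

```text
time_s: 6.55
tcp_pos: [0.4985, -0.3695, 0.202]
eef_rot: [173.1, 89.5, 154.3]
contact_force: [0.5, -0.4, -3.2]
gripper_width: 0.0538
```

```bash
python3 go.py .642 .2134 .2 1.5; python3 - <<'E'
from fit import *
p,d=save('scene','scene3')
s=r.get_state()
b=cv2.imread('pics/scene3.png')[50:300,120:453]
cv2.imwrite('pics/c4.png',cv2.resize(b,(800,600),interpolation=cv2.INTER_CUBIC))
E
```

```text
t 6.55 tcp [ 0.4985 -0.3695  0.202 ] yaw -18.84 tilt 0.53 F [ 0.5 -0.4 -3.2] w 0.0538 J [-19.  17.  -9.  -0. -64. -90.]
shift units [ 0.16 29.9  -2.62] turn units [-4.44 -0.11 -0.03]
```

View pics/c4.png

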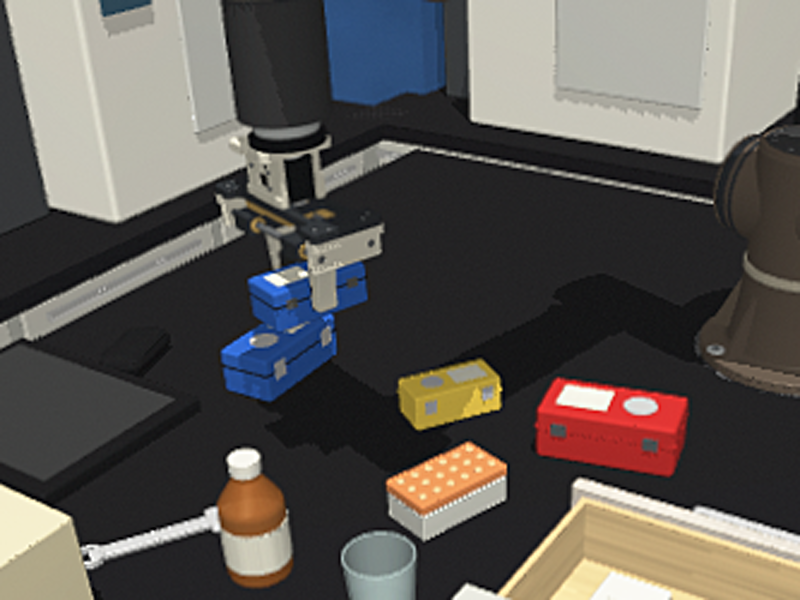

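Call:
arm_command(plan=[{"dx": 0,"dy": 0.4,"dz": 0,"wx": -0.5,"wy": -0.1,"wz": 0},{"dx": 0,"dy": 0.7,"dz": 0,"wx": -0.8,"wy": 0,"wz": 0},{"dx": 0,"dy": 0.9,"dz": 0,"wx": -0.8,"wy": 0,"wz": 0},{"dx": 0,"dy": 0.9,"dz": 0,"wx": -0.8,"wy": 0,"wz": 0},{"dx": 0,"dy": 0.9,"dz": 0,"wx": -0.8,"wy": 0,"wz": 0},{"dx": 0,"dy": 0.9,"dz": 0.1,"wx": -0.5,"wy": 0,"wz": 0},{"dx": 0,"dy": 0.9,"dz": 0.2,"wx": -0.1,"wy": 0,"wz": 0},{"dx": 0,"dy": 0.9,"dz": 0.2,"wx": 0,"wy": 0,"wz": 0},{"dx": 0,"dy": 0.9,"dz": 0.2,"wx": 0,"wy": 0,"wz": 0},{"dx": 0,"dy": 0.9,"dz": 0.2,"wx": 0,"wy": 0,"wz": 0},{"dx": 0,"dy": 0.9,"dz": 0.2,"wx": 0,"wy": 0,"wz": 0},{"dx": 0,"dy": 0.9,"dz": 0.2,"wx": 0,"wy": 0,"wz": 0}])

```text
time_s: 7.6
tcp_pos: [0.5321, -0.1616, 0.199]
eef_rot: [149.9, 89.4, 151.4]
contact_force: [-0.3, -0.4, -2.4]
gripper_width: 0.0537
```

```bash
python3 go.py .642 .2134 .2 1.5
```

```text
t 7.6 tcp [ 0.5321 -0.1616  0.199 ] yaw 1.46 tilt 0.57 F [-0.3 -0.4 -2.4] w 0.0537 J [  3.  11. -17.  -0. -62. -91.]
shift units [-1.00e-02  1.86e+01  5.97e+00] turn units [-0.01 -0.11 -0.06]
```

Call:
arm_command(plan=[{"dx": 0,"dy": 0.9,"dz": 0.3,"wx": 0,"wy": -0.1,"wz": -0.05},{"dx": 0,"dy": 1,"dz": 0.3,"wx": 0,"wy": 0,"wz": 0},{"dx": 0,"dy": 1,"dz": 0.3,"wx": 0,"wy": 0,"wz": 0},{"dx": 0,"dy": 1,"dz": 0.3,"wx": 0,"wy": 0,"wz": 0},{"dx": 0,"dy": 1,"dz": 0.3,"wx": 0,"wy": 0,"wz": 0},{"dx": 0,"dy": 1,"dz": 0.3,"wx": 0,"wy": 0,"wz": 0},{"dx": 0,"dy": 1,"dz": 0.3,"wx": 0,"wy": 0,"wz": 0},{"dx": 0,"dy": 1,"dz": 0.3,"wx": 0,"wy": 0,"wz": 0},{"dx": 0,"dy": 1,"dz": 0.3,"wx": 0,"wy": 0,"wz": 0},{"dx": 0,"dy": 1,"dz": 0.3,"wx": 0,"wy": 0,"wz": 0},{"dx": 0,"dy": 1,"dz": 0.3,"wx": 0,"wy": 0,"wz": 0},{"dx": 0,"dy": 1,"dz": 0.3,"wx": 0,"wy": 0,"wz": 0},{"dx": 0,"dy": 1,"dz": 0.3,"wx": 0,"wy": 0,"wz": 0},{"dx": 0,"dy": 1,"dz": 0.3,"wx": 0,"wy": 0,"wz": 0},{"dx": 0,"dy": 1,"dz": 0.3,"wx": 0,"wy": 0,"wz": 0},{"dx": 0,"dy": 0.9,"dz": 0.3,"wx": 0,"wy": 0,"wz": 0},{"dx": 0,"dy": 0.9,"dz": 0.3,"wx": 0,"wy": 0,"wz": 0},{"dx": 0,"dy": 0.6,"dz": 0.2,"wx": 0,"wy": 0,"wz": 0},{"dx": 0,"dy": 0.3,"dz": 0.1,"wx": 0,"wy": 0,"wz": 0},{"dx": 0,"dy": 0,"dz": 0,"wx": 0,"wy": 0,"wz": 0}])

```text
time_s: 9.27
tcp_pos: [0.6251, 0.2148, 0.188]
eef_rot: [-176.9, 88.7, -175.4]
contact_force: [0.6, -0.8, -2.6]
gripper_width: 0.0539
```

```bash
python3 go.py .642 .2134 .12 1.5; python3 - <<'E'
from h import *
save('scene','scene4');save('top','top4')
b=cv2.imread('pics/scene4.png')[120:420,250:570];a=cv2.imread('pics/top4.png')[120:300,110:302]
cv2.imwrite('pics/c5.png',np.hstack([cv2.resize(x,(400,375),interpolation=cv2.INTER_CUBIC) for x in(a,b)]))
E
```

```text
t 9.27 tcp [0.6251 0.2148 0.188 ] yaw 1.47 tilt 1.25 F [ 0.6 -0.8 -2.6] w 0.0539 J [  35.   22.   -4.   -1.  -65. -124.]
shift units [ 3.38 -0.09  0.92] turn units [-0.01 -0.27  0.01]
```

View pics/c5.png

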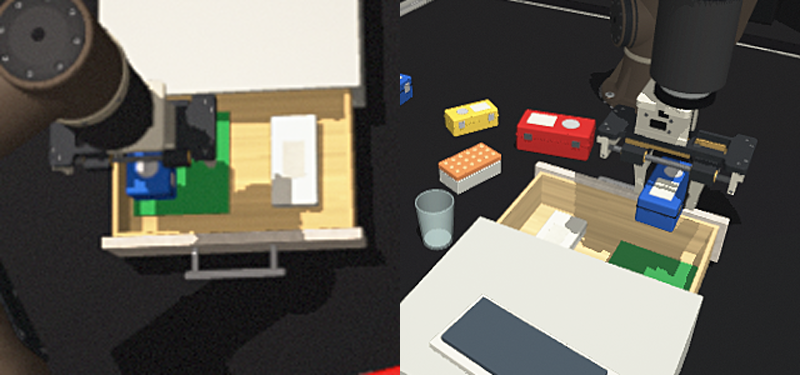

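Call:
arm_command(plan=[{"dx": 0.2,"dy": -0.1,"dz": 0.4,"wx": 0,"wy": -0.2,"wz": 0},{"dx": 0.6,"dy": 0,"dz": 0.4,"wx": 0,"wy": -0.1,"wz": 0},{"dx": 0.7,"dy": 0,"dz": 0.1,"wx": 0,"wy": 0,"wz": 0},{"dx": 0.4,"dy": 0,"dz": 0,"wx": 0,"wy": 0,"wz": 0},{"dx": 0,"dy": 0,"dz": 0,"wx": 0,"wy": 0,"wz": 0},{"dx": 0,"dy": 0,"dz": 0,"wx": 0,"wy": 0,"wz": 0}])

```text
time_s: 9.87
tcp_pos: [0.6447, 0.2061, 0.1497]
eef_rot: [-7.6, 89.5, -6.4]
contact_force: [-0.5, -0.2, -3.5]
gripper_width: 0.0539
```

```bash
python3 go.py .642 .2134 .055 1.5; python3 - <<'E'
from h import *
p,d=save('scene','scene5')
b=cv2.imread('pics/scene5.png')[220:400,380:540]
cv2.imwrite('pics/c6.png',cv2.resize(b,(533,600),interpolation=cv2.INTER_CUBIC))
E
```

```text
t 9.87 tcp [0.6447 0.2061 0.1497] yaw 1.19 tilt 0.46 F [-0.5 -0.2 -3.5] w 0.0539 J [  34.   24.   -6.    0.  -60. -123.]
shift units [ 4.74  0.37 -0.16] turn units [-0.07  0.1   0.01]
```

View pics/c6.png

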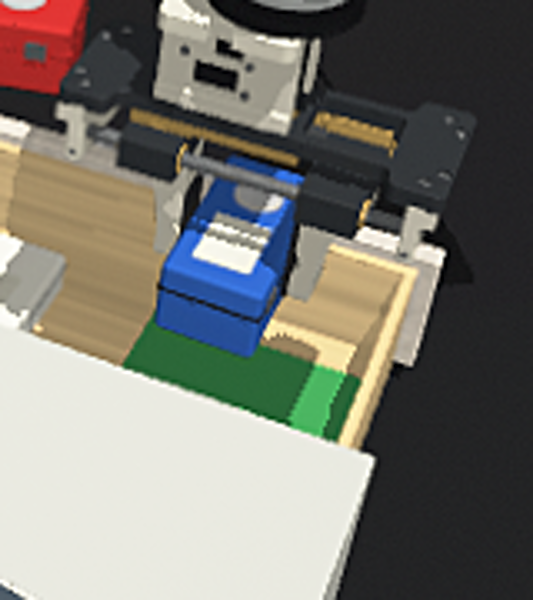

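```bash
cat > ov.py <<'E'
from h import *
def ov(cam,f,out,box,c,yaw,pitch,size):
    p=cv2.imread(f'pics/{f}.png'); a=np.radians(yaw); b=np.radians(pitch)
    from scipy.spatial.transform import Rotation as Ro
    R=Ro.from_euler('xyz',[0,b,a]).as_matrix()
    C=np.array([[i*.055,j*.027,k] for i in(-1,1) for j in(-1,1) for k in(0,.044)])
    X=C@R.T+np.array(c); y0,y1,x0,x1=box; s=size/(x1-x0)
    q=(proj(cam,X)-[x0,y0]+.5)*s
    im=cv2.resize(p[y0:y1,x0:x1],None,fx=s,fy=s,interpolation=cv2.INTER_CUBIC)
    for m in range(8):
        for n in range(m):
            if bin(m^n).count('1')==1: cv2.line(im,tuple(q[m].round().astype(int).tolist()),tuple(q[n].round().astype(int).tolist()),(0,0,255),1)
    return im
E
python3 - <<'E'
from ov import *
ims=[ov('scene','scene5','',(250,360,400,500),(.6447,.2061,.1497-.0235),1.2,pt,400) for pt in(0,3)]
cv2.imwrite('pics/c7.png',np.hstack(ims))
E
```

```text
(no output)
```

View pics/c7.png

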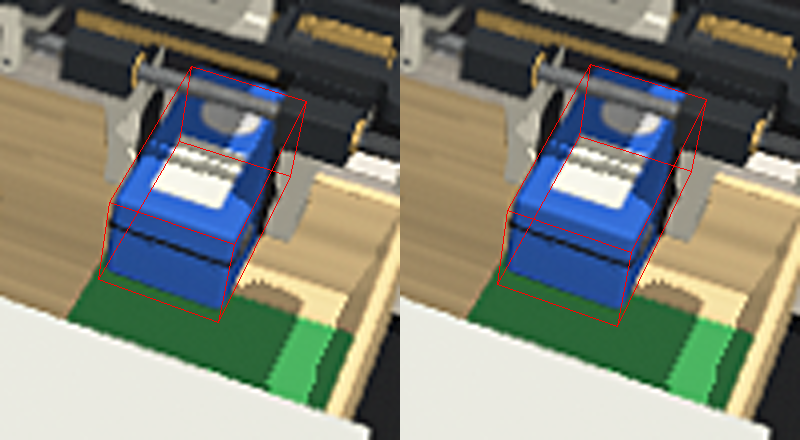

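Call:
arm_command(plan=[{"dx": 0.3,"dy": 0.3,"dz": -0.1,"wx": 0,"wy": 0.1,"wz": 0},{"dx": 0.6,"dy": 0.1,"dz": 0,"wx": 0,"wy": 0,"wz": 0},{"dx": 0.7,"dy": 0,"dz": 0,"wx": 0,"wy": 0,"wz": 0},{"dx": 0.7,"dy": 0,"dz": 0,"wx": 0,"wy": 0,"wz": 0},{"dx": 0.7,"dy": 0,"dz": 0,"wx": 0,"wy": 0,"wz": 0},{"dx": 0.4,"dy": 0,"dz": 0,"wx": 0,"wy": 0,"wz": 0},{"dx": 0.2,"dy": 0,"dz": 0,"wx": 0,"wy": 0,"wz": 0},{"dx": 0,"dy": 0,"dz": 0,"wx": 0,"wy": 0,"wz": 0},{"dx": 0,"dy": 0,"dz": 0,"wx": 0,"wy": 0,"wz": 0}])

```text
time_s: 10.67
tcp_pos: [0.6435, 0.2174, 0.0749]
eef_rot: [26.5, 89.7, 27.8]
contact_force: [1.2, 0.1, -2.1]
gripper_width: 0.0539
```

```bash
python3 go.py .642 .2134 .052 1.5;python3 - <<'E'
from ov import *
save('scene','scene6');s=r.get_state()['tcp_pos']
ims=[ov('scene','scene6','',(240,400,380,520),s-[0.005,0,.0235],1.2,pt,700) for pt in(0,)]
cv2.imwrite('pics/c8.png',np.hstack(ims)[:600])
E
```

```text
t 10.67 tcp [0.6435 0.2174 0.0749] yaw 1.27 tilt 0.26 F [ 1.2  0.1 -2.1] w 0.0539 J [  35.   28.  -10.    0.  -52. -124.]
shift units [ 1.14 -0.2  -0.08] turn units [-0.05  0.05 -0.03]
```

View pics/c8.png

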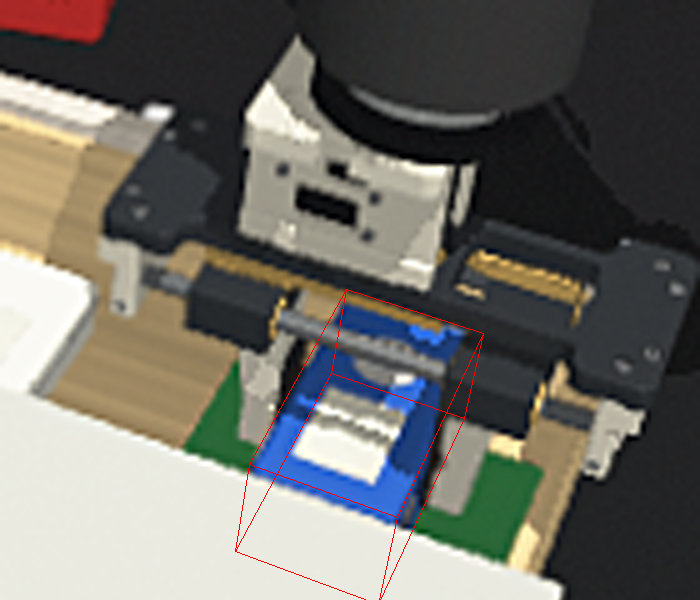

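Call:
arm_command(plan=[{"dx": 0.3,"dy": -0.2,"dz": 0,"wx": 0,"wy": 0,"wz": 0},{"dx": 0.3,"dy": 0,"dz": 0,"wx": 0,"wy": 0.05,"wz": 0},{"dx": 0.2,"dy": 0,"dz": 0,"wx": 0,"wy": 0,"wz": 0},{"dx": 0.15,"dy": 0,"dz": 0,"wx": 0,"wy": 0,"wz": 0}])

```text
time_s: 11.05
tcp_pos: [0.6454, 0.214, 0.0576]
eef_rot: [46.8, 89.6, 48.1]
contact_force: [-0.8, -0.6, -3.2]
gripper_width: 0.0537
```

```bash
python3 go.py .642 .2134 .052 1.5
```

```text
t 11.05 tcp [0.6454 0.214  0.0576] yaw 1.28 tilt 0.37 F [-0.8 -0.6 -3.2] w 0.0537 J [  35.   29.  -11.   -0.  -50. -123.]
shift units [ 0.28 -0.03 -0.17] turn units [-0.05  0.06 -0.06]
```

Call:
arm_command(plan=[{"dx": 0.12,"dy": 0,"dz": -0.1,"wx": 0,"wy": 0.06,"wz": -0.06},{"dx": 0.12,"dy": 0,"dz": -0.05,"wx": 0,"wy": 0,"wz": 0},{"dx": 0.1,"dy": 0,"dz": 0,"wx": 0,"wy": 0,"wz": 0}])

```text
time_s: 11.3
tcp_pos: [0.6442, 0.2138, 0.0525]
eef_rot: [-13.5, 89.8, -12.2]
contact_force: [-1.2, -3.8, 19.4]
gripper_width: 0.0538
```

```bash
python3 go.py .642 .2134 .052 1.5
```

```text
t 11.3 tcp [0.6442 0.2138 0.0525] yaw 1.32 tilt 0.17 F [-1.2 -3.8 19.4] w 0.0538 J [  35.   30.  -11.    0.  -49. -124.]
shift units [ 0.03 -0.02 -0.11] turn units [-0.04  0.04  0.01]
```

Call:
arm_command(plan=[{"dx": -0.03,"dy": 0,"dz": 0,"wx": 0,"wy": 0,"wz": 0}])

```text
time_s: 11.38
tcp_pos: [0.6447, 0.2138, 0.0538]
eef_rot: [-8.1, 89.8, -6.8]
contact_force: [0.1, -0.9, -3.6]
gripper_width: 0.0538
```

```bash
python3 go.py .642 .2134 .052 1.5
```

```text
t 11.38 tcp [0.6447 0.2138 0.0538] yaw 1.33 tilt 0.24 F [ 0.1 -0.9 -3.6] w 0.0538 J [  35.   30.  -11.    0.  -49. -124.]
shift units [ 0.09 -0.02 -0.14] turn units [-0.04  0.05  0.01]
```

Call:
arm_command(plan=[{"dx": 0.08,"dy": 0,"dz": 0,"wx": 0,"wy": 0,"wz": 0}])

```text
time_s: 11.47
tcp_pos: [0.6452, 0.2141, 0.053]
eef_rot: [1.1, 89.7, 2.4]
contact_force: [0.2, 0.8, -2.5]
gripper_width: 0.0537
```

```bash
python3 go.py .642 .2134 .052 1.5
```

```text
t 11.47 tcp [0.6452 0.2141 0.053 ] yaw 1.34 tilt 0.32 F [ 0.2  0.8 -2.5] w 0.0537 J [  35.   30.  -11.    0.  -49. -124.]
shift units [ 0.05 -0.03 -0.16] turn units [-0.03  0.07 -0.  ]
```

Call:
arm_command(plan=[{"dx": 0.06,"dy": 0,"dz": 0,"wx": 0,"wy": 0.05,"wz": 0}])

```text
time_s: 11.55
tcp_pos: [0.6456, 0.2142, 0.0526]
eef_rot: [1.5, 89.9, 2.9]
contact_force: [-1.5, -2.9, 7.5]
gripper_width: 0.0543
```

```bash
python3 go.py .642 .2134 .052 1.5
```

```text
t 11.55 tcp [0.6456 0.2142 0.0526] yaw 1.37 tilt 0.14 F [-1.5 -2.9  7.5] w 0.0543 J [  35.   30.  -11.    0.  -49. -123.]
shift units [ 0.03 -0.03 -0.18] turn units [-0.03  0.03 -0.  ]
```

In light contact (about 8 N). Opening the jaws partway.

Call:
arm_command(plan=[{"dx": 0.05,"dy": 0,"dz": 0,"wx": 0,"wy": 0,"wz": 0},{"dx": 0.02,"dy": 0,"dz": 0,"wx": 0,"wy": 0,"wz": 0},{"dx": 0.02,"dy": 0,"dz": 0,"wx": 0,"wy": 0,"wz": 0},{"dx": 0.02,"dy": 0,"dz": 0,"wx": 0,"wy": 0,"wz": 0},{"dx": 0,"dy": 0,"dz": 0,"wx": 0,"wy": 0,"wz": 0}], fingers=-0.6)

```text
time_s: 11.97
tcp_pos: [0.646, 0.2148, 0.0503]
eef_rot: [14.1, 89.8, 15.5]
contact_force: [0.3, -1.1, -0.2]
gripper_width: 0.0696
```

```bash
python3 go.py .642 .2134 .2 1.5
```

```text
t 11.97 tcp [0.646  0.2148 0.0503] yaw 1.4 tilt 0.18 F [ 0.3 -1.1 -0.2] w 0.0696 J [  35.   30.  -11.    0.  -49. -123.]
shift units [-7.49 -0.06 -0.18] turn units [-0.02  0.04 -0.01]
```

Call:
arm_command(plan=[{"dx": -0.3,"dy": 0,"dz": 0,"wx": 0,"wy": 0,"wz": 0},{"dx": -0.6,"dy": 0,"dz": 0,"wx": 0,"wy": 0,"wz": 0},{"dx": -0.9,"dy": 0,"dz": 0,"wx": 0,"wy": 0,"wz": 0},{"dx": -0.9,"dy": 0,"dz": 0,"wx": 0,"wy": 0,"wz": 0},{"dx": -0.9,"dy": 0,"dz": 0,"wx": 0,"wy": 0,"wz": 0},{"dx": -0.9,"dy": 0,"dz": 0,"wx": 0,"wy": 0,"wz": 0},{"dx": -0.9,"dy": -0.2,"dz": -0.5,"wx": 0,"wy": 0,"wz": 0},{"dx": -0.8,"dy": -0.4,"dz": -0.9,"wx": 0,"wy": 0,"wz": 0},{"dx": -0.4,"dy": -0.4,"dz": -1,"wx": 0,"wy": 0,"wz": 0},{"dx": 0,"dy": -0.4,"dz": -1,"wx": 0,"wy": 0,"wz": 0},{"dx": 0,"dy": -0.4,"dz": -1,"wx": 0,"wy": 0,"wz": 0},{"dx": 0,"dy": -0.4,"dz": -1,"wx": 0,"wy": 0,"wz": 0},{"dx": 0,"dy": -0.4,"dz": -1,"wx": 0,"wy": 0,"wz": 0},{"dx": 0,"dy": -0.4,"dz": -1,"wx": 0,"wy": 0,"wz": 0},{"dx": 0,"dy": -0.4,"dz": -1,"wx": 0,"wy": 0,"wz": 0},{"dx": 0,"dy": -0.4,"dz": -0.8,"wx": 0,"wy": 0,"wz": 0},{"dx": 0,"dy": 0,"dz": 0,"wx": 0,"wy": 0,"wz": 0}], fingers=-0.6)

```text
time_s: 13.38
tcp_pos: [0.4576, 0.1305, 0.2042]
eef_rot: [24.6, 89.0, 26.0]
contact_force: [-0.4, -0.4, 0.7]
gripper_width: 0.0701
```

```bash
python3 go.py .452 .134 .06 1.5; python3 - <<'E'
from ov import *
save('scene','scene7');save('top','top7')
b=cv2.imread('pics/scene7.png')[220:400,340:540];a=cv2.imread('pics/top7.png')[140:275,145:295]
cv2.imwrite('pics/c9.png',np.hstack([cv2.resize(x,(400,360),interpolation=cv2.INTER_CUBIC) for x in(a,b)]))
E
```

```text
t 13.38 tcp [0.4576 0.1305 0.2042] yaw 1.45 tilt 1.03 F [-0.4 -0.4  0.7] w 0.0701 J [  40.    2.  -27.    0.  -59. -129.]
shift units [ 7.2   0.13 -0.39] turn units [-0.01  0.2  -0.09]
```

View pics/c9.png

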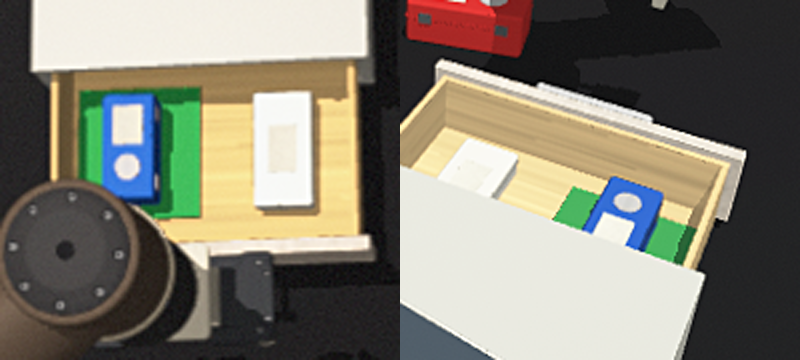

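```bash
python3 - <<'E'
from fit import *
p=np.load('pics/top7.npz')['p']; m=bluemask(p,(160,222,170,215)); ys,xs=np.where(m); print(xs.min(),xs.max(),ys.min(),ys.max())
x,f=fit({'top':m},(.642,.214,.025),z0=.028); print(x.round(4),np.degrees(x[2]),f)
hsv=cv2.cvtColor(p,cv2.COLOR_RGB2HSV)
g=(hsv[...,0]>50)&(hsv[...,0]<75)&(hsv[...,1]>150); g[:160]=0;g[230:]=0;g[:,:165]=0;g[:,226:]=0
ys,xs=np.where(g); print(onplane('top',[(xs.min(),195),(xs.max()+1,195),(198,ys.min()),(210,ys.max()+1)],.028).round(4))
P=cloud('top',np.load('pics/top7.npz')['d']); 
q=P[m>0]; print('z label/disc/far', [np.median(P[a:b,188:200,2]).round(4) for a,b in((177,181),(183,190),(196,202),(206,210))])
E
```

```text
183 204 175 216
[0.6452 0.2204 0.0267] 1.5309270175827423 0.09168942645337497
[[0.6522 0.2777 0.028 ]
 [0.6501 0.1499 0.028 ]
 [0.7145 0.2137 0.028 ]
 [0.5741 0.1767 0.028 ]]
z label/disc/far [np.float64(0.0732), np.float64(0.0725), np.float64(0.0736), np.float64(0.073)]
```

Call:
arm_command(plan=[{"dx": 0.5,"dy": 0.1,"dz": -0.3,"wx": 0,"wy": 0.2,"wz": -0.1},{"dx": 0.9,"dy": 0,"dz": -0.1,"wx": 0,"wy": 0,"wz": 0},{"dx": 0.9,"dy": 0,"dz": 0,"wx": 0,"wy": 0,"wz": 0},{"dx": 0.9,"dy": 0,"dz": 0,"wx": 0,"wy": 0,"wz": 0},{"dx": 0.8,"dy": 0,"dz": 0,"wx": 0,"wy": 0,"wz": 0},{"dx": 0.7,"dy": 0,"dz": 0,"wx": 0,"wy": 0,"wz": 0},{"dx": 0.6,"dy": 0,"dz": 0,"wx": 0,"wy": 0,"wz": 0},{"dx": 0.6,"dy": 0,"dz": 0,"wx": 0,"wy": 0,"wz": 0},{"dx": 0.5,"dy": 0,"dz": 0,"wx": 0,"wy": 0,"wz": 0},{"dx": 0.4,"dy": 0,"dz": 0,"wx": 0,"wy": 0,"wz": 0},{"dx": 0,"dy": 0,"dz": 0,"wx": 0,"wy": 0,"wz": 0}], fingers=1, force=20)

```text
time_s: 14.4
tcp_pos: [0.4563, 0.1388, 0.0581]
eef_rot: [-135.2, 89.6, -133.8]
contact_force: [-0.1, 0.7, -1.4]
gripper_width: 0.0031
```

```bash
python3 go.py .47 .134 .06 1.5; python3 - <<'E'
from ov import *
save('top','top8')
cv2.imwrite('pics/c10.png',cv2.resize(cv2.imread('pics/top8.png')[140:275,145:295],(600,540),interpolation=cv2.INTER_CUBIC))
E
```

```text
t 14.4 tcp [0.4563 0.1388 0.0581] yaw 1.4 tilt 0.4 F [-0.1  0.7 -1.4] w 0.0031 J [  41.   14.  -37.    0.  -40. -129.]
shift units [-0.1  -0.26  0.68] turn units [-0.02 -0.06  0.06]
```

View pics/c10.png

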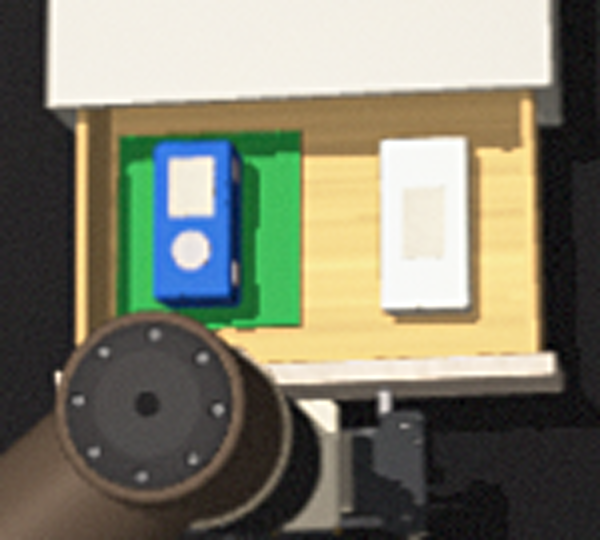

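Call:
arm_command(plan=[{"dx": 0,"dy": -0.15,"dz": 0.25,"wx": 0,"wy": 0,"wz": 0},{"dx": 0,"dy": -0.1,"dz": 0.25,"wx": 0,"wy": 0,"wz": 0},{"dx": 0,"dy": 0,"dz": 0.25,"wx": 0,"wy": 0,"wz": 0},{"dx": 0,"dy": 0,"dz": 0.25,"wx": 0,"wy": 0,"wz": 0},{"dx": 0,"dy": 0,"dz": 0.25,"wx": 0,"wy": 0,"wz": 0},{"dx": 0,"dy": 0,"dz": 0.25,"wx": 0,"wy": 0,"wz": 0}])

```text
time_s: 14.95
tcp_pos: [0.4896, 0.1348, 0.0603]
eef_rot: [-136.0, 89.7, -134.6]
contact_force: [-1.8, 0.3, -0.5]
gripper_width: 0.0002
```

```bash
python3 go.py .653 .135 .06 1.5; python3 - <<'E'
from ov import *
save('top','top9')
cv2.imwrite('pics/c11.png',cv2.resize(cv2.imread('pics/top9.png')[140:275,145:295],(600,540),interpolation=cv2.INTER_CUBIC))
E
```

```text
t 14.95 tcp [0.4896 0.1348 0.0603] yaw 1.43 tilt 0.33 F [-1.8  0.3 -0.5] w 0.0002 J [  38.   16.  -33.    0.  -41. -126.]
shift units [-0.02 -0.19  8.17] turn units [-0.02 -0.05  0.05]
```

View pics/c11.png

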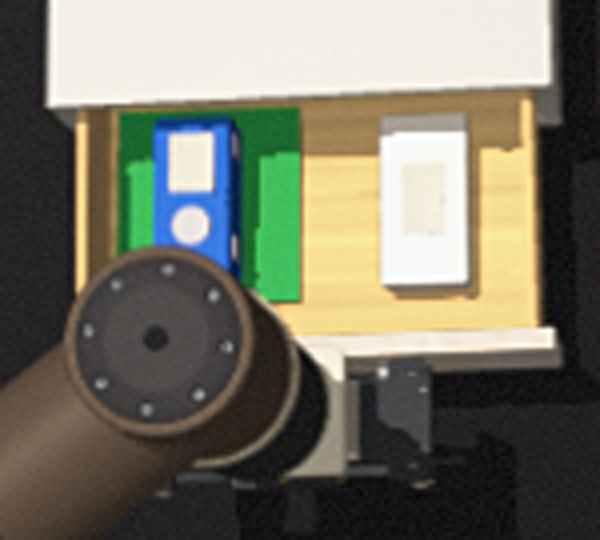

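Call:
arm_command(plan=[{"dx": 0,"dy": -0.02,"dz": 0.3,"wx": 0,"wy": 0,"wz": 0},{"dx": 0,"dy": -0.02,"dz": 0.35,"wx": 0,"wy": 0,"wz": 0},{"dx": 0,"dy": 0,"dz": 0.4,"wx": 0,"wy": 0,"wz": 0},{"dx": 0,"dy": 0,"dz": 0.4,"wx": 0,"wy": 0,"wz": 0},{"dx": 0,"dy": 0,"dz": 0.4,"wx": 0,"wy": 0,"wz": 0},{"dx": 0,"dy": 0,"dz": 0.4,"wx": 0,"wy": 0,"wz": 0},{"dx": 0,"dy": 0,"dz": 0.4,"wx": 0,"wy": 0,"wz": 0},{"dx": 0,"dy": 0,"dz": 0.4,"wx": 0,"wy": 0,"wz": 0},{"dx": 0,"dy": 0,"dz": 0.4,"wx": 0,"wy": 0,"wz": 0},{"dx": 0,"dy": 0,"dz": 0.4,"wx": 0,"wy": 0,"wz": 0},{"dx": 0,"dy": 0,"dz": 0.4,"wx": 0,"wy": 0,"wz": 0},{"dx": 0,"dy": 0,"dz": 0.3,"wx": 0,"wy": 0,"wz": 0},{"dx": 0,"dy": 0,"dz": 0.3,"wx": 0,"wy": 0,"wz": 0},{"dx": 0,"dy": 0,"dz": 0.2,"wx": 0,"wy": 0,"wz": 0}])

```text
time_s: 16.17
tcp_pos: [0.6037, 0.137, 0.0603]
eef_rot: [-122.0, 89.8, -120.6]
contact_force: [-3.1, 0.8, 1.6]
gripper_width: 0.0006
```

```bash
python3 go.py .653 .139 .06 1.5
```

```text
t 16.17 tcp [0.6037 0.137  0.0603] yaw 1.44 tilt 0.24 F [-3.1  0.8  1.6] w 0.0006 J [  31.   25.  -19.    0.  -47. -120.]
shift units [0.01 0.04 2.47] turn units [-0.01 -0.03  0.05]
```

Call:
arm_command(plan=[{"dx": 0,"dy": 0,"dz": 0.25,"wx": 0,"wy": 0,"wz": 0},{"dx": 0,"dy": 0,"dz": 0.25,"wx": 0,"wy": 0,"wz": 0},{"dx": 0,"dy": 0,"dz": 0.2,"wx": 0,"wy": 0,"wz": 0},{"dx": 0,"dy": 0,"dz": 0.2,"wx": 0,"wy": 0,"wz": 0},{"dx": 0,"dy": 0,"dz": 0.2,"wx": 0,"wy": 0,"wz": 0},{"dx": 0,"dy": 0,"dz": 0.2,"wx": 0,"wy": 0,"wz": 0},{"dx": 0,"dy": 0,"dz": 0.15,"wx": 0,"wy": 0,"wz": 0},{"dx": 0,"dy": 0,"dz": 0.1,"wx": 0,"wy": 0,"wz": 0}])

```text
time_s: 16.83
tcp_pos: [0.6377, 0.1377, 0.06]
eef_rot: [-127.2, 89.7, -125.8]
contact_force: [-0.9, 0.2, 0.3]
gripper_width: 0.0003
```

```bash
python3 go.py .653 .139 .06 1.5; python3 - <<'E'
from ov import *
save('top','top10')
cv2.imwrite('pics/c12.png',cv2.resize(cv2.imread('pics/top10.png')[120:255,145:295],(600,540),interpolation=cv2.INTER_CUBIC))
E
```

```text
t 16.83 tcp [0.6377 0.1377 0.06  ] yaw 1.45 tilt 0.28 F [-0.9  0.2  0.3] w 0.0003 J [  29.   27.  -14.    0.  -49. -118.]
shift units [-0.    0.04  0.77] turn units [-0.01 -0.04  0.05]
```

View pics/c12.png

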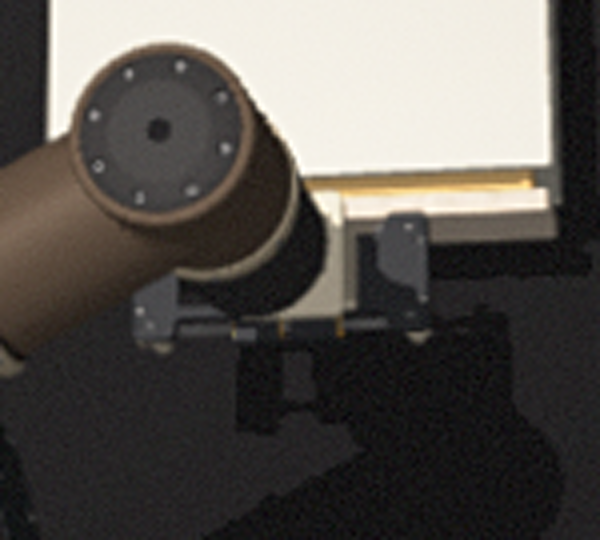

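Call:
arm_command(plan=[{"dx": 0,"dy": 0,"dz": 0.12,"wx": 0,"wy": 0,"wz": 0},{"dx": 0,"dy": 0,"dz": 0.12,"wx": 0,"wy": 0,"wz": 0},{"dx": 0,"dy": 0,"dz": 0.12,"wx": 0,"wy": 0,"wz": 0},{"dx": 0,"dy": 0,"dz": 0.12,"wx": 0,"wy": 0,"wz": 0},{"dx": 0,"dy": 0,"dz": 0.12,"wx": 0,"wy": 0,"wz": 0}])

```text
time_s: 17.3
tcp_pos: [0.6503, 0.138, 0.0599]
eef_rot: [-131.5, 89.7, -130.0]
contact_force: [-0.5, -0.1, 0.8]
gripper_width: 0.0005
```

```bash
python3 go.py .653 .139 .06 1.5
```

```text
t 17.3 tcp [0.6503 0.138  0.0599] yaw 1.45 tilt 0.3 F [-0.5 -0.1  0.8] w 0.0005 J [  29.   28.  -12.    0.  -50. -117.]
shift units [-0.    0.05  0.14] turn units [-0.01 -0.04  0.05]
```

Call:
arm_command(plan=[{"dx": 0,"dy": 0,"dz": 0.1,"wx": 0,"wy": 0,"wz": 0},{"dx": 0,"dy": 0,"dz": 0.1,"wx": 0,"wy": 0,"wz": 0}])

```text
time_s: 17.47
tcp_pos: [0.6506, 0.1378, 0.0596]
eef_rot: [-155.3, 89.3, -153.8]
contact_force: [-13.5, 3.0, 9.4]
gripper_width: 0.0004
```

Call:
arm_command(plan=[{"dx": 0,"dy": 0,"dz": 0.1,"wx": 0,"wy": 0,"wz": 0}])

```text
time_s: 17.55
tcp_pos: [0.6505, 0.1377, 0.0596]
eef_rot: [-159.4, 89.1, -158.0]
contact_force: [-10.4, 2.3, 8.0]
gripper_width: 0.0003
```

Call:
arm_command(plan=[{"dx": 0,"dy": 0,"dz": 0.1,"wx": 0,"wy": 0,"wz": 0}])

```text
time_s: 17.63
tcp_pos: [0.6505, 0.1378, 0.0597]
eef_rot: [-161.9, 88.9, -160.5]
contact_force: [-10.8, 2.0, 8.6]
gripper_width: 0.0005
```

The drawer has come up firm at its stop (TCP x .6505, about 11 N, expected .653). Backing off and checking.

Call:
arm_command(plan=[{"dx": 0,"dy": 0,"dz": -0.2,"wx": 0,"wy": 0,"wz": 0},{"dx": 0,"dy": 0,"dz": -0.5,"wx": 0,"wy": 0,"wz": 0},{"dx": 0,"dy": 0,"dz": -0.8,"wx": 0,"wy": 0,"wz": 0},{"dx": 0,"dy": 0,"dz": -0.9,"wx": 0,"wy": 0,"wz": 0},{"dx": -0.4,"dy": 0,"dz": -0.9,"wx": 0,"wy": 0,"wz": 0},{"dx": -0.8,"dy": 0,"dz": -0.9,"wx": 0,"wy": 0,"wz": 0},{"dx": -0.9,"dy": 0,"dz": -0.9,"wx": 0,"wy": 0,"wz": 0},{"dx": -0.9,"dy": 0,"dz": -0.9,"wx": 0,"wy": 0,"wz": 0},{"dx": -0.9,"dy": 0,"dz": -0.8,"wx": 0,"wy": 0,"wz": 0},{"dx": -0.9,"dy": 0,"dz": -0.5,"wx": 0,"wy": 0,"wz": 0},{"dx": -0.5,"dy": 0,"dz": 0,"wx": 0,"wy": 0,"wz": 0},{"dx": 0,"dy": 0,"dz": 0,"wx": 0,"wy": 0,"wz": 0}])

```text
time_s: 18.63
tcp_pos: [0.4972, 0.133, 0.1707]
eef_rot: [-160.5, 89.1, -159.1]
contact_force: [0.4, 0.2, -0.3]
gripper_width: 0.0005
```

```bash
python3 go.py .653 .139 .06 1.5; python3 - <<'E'
from ov import *
save('top','top11');save('scene','scene11')
a=cv2.imread('pics/top11.png')[120:255,145:295];b=cv2.imread('pics/scene11.png')
cv2.imwrite('pics/c13.png',np.hstack([cv2.resize(a,(400,360),interpolation=cv2.INTER_CUBIC),cv2.resize(b,(400,300)) if 0 else cv2.copyMakeBorder(cv2.resize(b,(400,300)),0,60,0,0,cv2.BORDER_CONSTANT)]))
E
```

```text
t 18.63 tcp [0.4972 0.133  0.1707] yaw 1.37 tilt 0.85 F [ 0.4  0.2 -0.3] w 0.0005 J [  37.    9.  -24.   -0.  -58. -125.]
shift units [5.43 0.14 7.87] turn units [-0.03 -0.18  0.06]
```

View pics/c13.png

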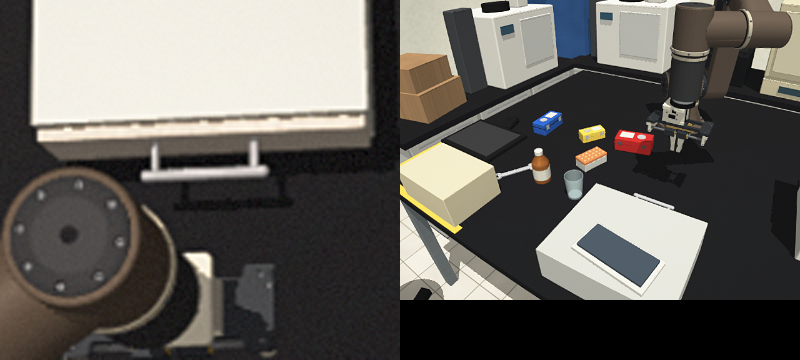

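```bash
python3 - <<'E'
from ov import *
e=onplane('top',[(145+142/2.667,120+176/2.667),(145+268/2.667,120+170/2.667)],.072); print('handle',e.round(4))
e=onplane('top',[(145+35/2.667,120+141/2.667),(145+370/2.667,120+128/2.667)],.096); print('panel front top',e.round(4))
cv2.imwrite('pics/c14.png',cv2.resize(cv2.imread('pics/top11.png')[158:192,152:290],(800,197),interpolation=cv2.INTER_NEAREST))
cv2.imwrite('pics/c15.png',cv2.resize(cv2.imread('pics/scene11.png')[280:400,430:580],(750,600),interpolation=cv2.INTER_CUBIC))
E
```

```text
handle [[0.6668 0.2026 0.072 ]
 [0.6709 0.0728 0.072 ]]
panel front top [[ 0.6997  0.3091  0.096 ]
 [ 0.7071 -0.033   0.096 ]]
```

View pics/c14.png

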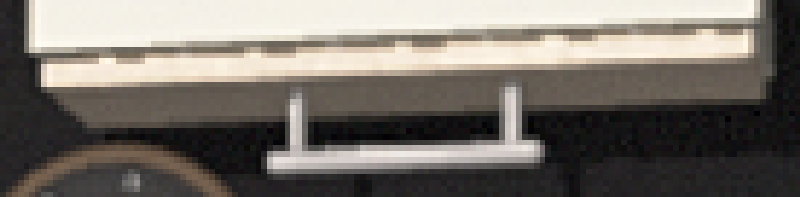

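View pics/c15.png

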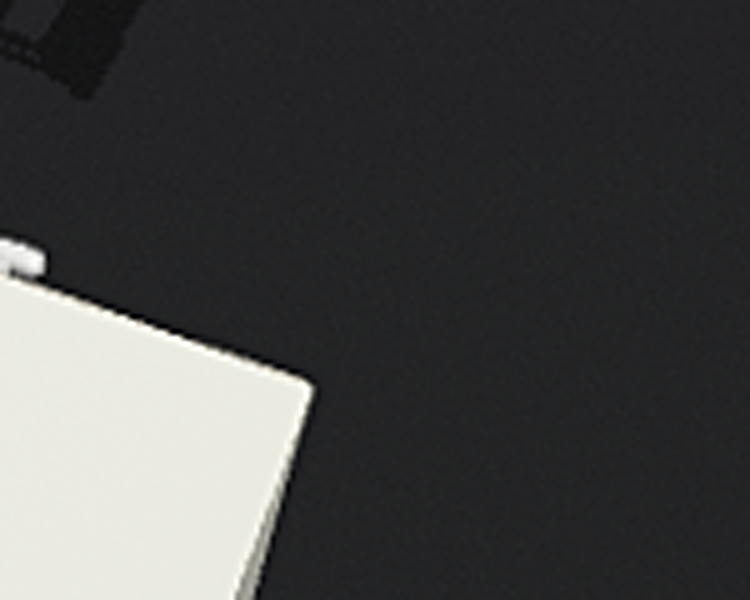

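```bash
python3 -c "
from plant import r
print(r.close_job()); s=r.get_state(); print(s['time_s'],s['contact_force'])"
```

```text
the job is handed in; nothing more can be done
None
the job is handed in; nothing more can be done
```

The blue case is in the drawer on the green pad, the drawer is pushed shut, and the job is handed in at about 19 s of the 58 s.

**Which case:** I took the smaller of the two blue boxes, which measured 109 × 55 mm. I left the larger blue one, and the red and yellow ones, alone.

**Placing:** I gripped it across its width and lowered it onto the pad. The force peaked at about 19 N on first touch. I eased off, touched down again at about 8 N and opened the jaws. Afterwards the top camera put the case at (0.645, 0.220) against a pad centre of about (0.644, 0.214). Its top was level, between 72.5 and 73.6 mm at all points checked.

**Closing the drawer:** I pushed the handle with closed fingers, slowing near the end. It came firm at its stop, where I held about 11 N. After I backed off, the panel front measured x ≈ 0.703, which matches my estimate of the shut plane (0.7035). The handle read about 0.669 against 0.668 expected.

**Everything else:** The last scene picture shows the tip box, bottle and beaker apparently where they started; I judged this by eye. The white box was still lying flat when I last saw it, with the drawer about 17 mm into its travel. The robot was clear of everything.

**What disagreed or wasn't checked:**
- The two cameras differed by about 6 mm on where the case lay before the grasp. I went mostly by the top camera, and the grasp closed normally at 54 mm.
- I could not see inside the drawer once it was shut.

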